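Damp check on the stained floor of a slide-lid storage box

TASK

Slide the lid of the wooden storage box fully open to its stop, then take the damp meter out of the tool rack and check the water stain on the floor of the box: hold the meter upright, ball head down, with the ball on the middle of the stain, pressed lightly so that its sprung head sinks in about half-way without ever being pressed hard. Finish while still holding the meter there, steady, and leave the other tools, the tin and the tub where they are.

Things in the scene. Friction and masses are not known exactly. Their poses are not given: they have to be found in the camera images.
- box: Open wooden storage box, fixed, 180 mm (its x) by 260 mm (its y). Walls 10 mm thick, 82 mm high; the end wall on its -y side is only 69 mm high, so that the lid slides out over it. Origin: centre of the underside, on the table. The inner floor is 10 mm above the table; the space inside is 160 by 240 mm.
- lid (a joint): Slide of the flat wooden lid, m: 0 closed, 0.14 fully open at its stop. It slides level along the box's -y in grooves, friction about 2 N, and stays where left. 250 mm long, 6 mm thick, its top 76 mm above the table, 6 mm below the top of the side walls. Fully open it uncovers 140 mm of the inside at the +y end and sticks out 140 mm at the -y end.
- lid_pull (a point): Centre of the wooden pull block on top of the lid: 60 mm along the box's x, 16 mm along the box's y (the direction of sliding), 24 mm high, from 76 to 100 mm above the table. Moves with the lid; with the lid closed it is 90 mm from the box's centre towards -y. Axes as the box's.
- stain_mid (a point): Middle of the water stain on the box's inner floor (10 mm above the table): a dark brown blotch about 45 mm across, the only such mark, under the lid at first and fully uncovered when the lid is fully open.
- rack: Wooden tool rack, fixed, 60 mm (its x) by 220 mm (its y), 90 mm high; origin: centre of the underside. Three pockets, 30 mm (x) by 38 mm (y), at y = -70, 0 and +70 mm, hold three upright tools in any order. Each is 35 mm deep down to a ledge where the tool's shoulder rests; below it a 22 mm square hole takes the tool's tip.
- meter_grip (a point): Centre of the ribbed grip at the top of the damp meter, an upright grey plastic bar 26 mm (its x) by 34 mm (its y), 130 mm long, about 0.2 kg, display low on its -x face, ball head below. z points up from ball to grip. On the bar's axis, 28 mm below its top, 142 mm above the bottom of the unpressed ball; in the rack 157 mm above the table.
- meter: The damp meter; this point is the middle of its shoulder, the lower end of the plastic bar, 102 mm below the middle of the grip. It stands loose in one of the rack's three pockets, its x along the rack's x, shoulder 55 mm above the table; it lifts straight up and the ball clears the top of the rack once raised by 75 mm.
- meter_tip (a point): Lowest point of the damp meter's steel ball head, the ball being 18 mm across: 40 mm below the shoulder when the head is not pressed. It moves with the head.
- meter_head (a joint): How far the ball head is pushed in towards the meter, in m: 0 free, 0.008 bottomed. The spring starts at about 1 N and adds 0.7 N per mm: about 4 N half-way in, 6.7 N just before the bottom.
- screwdriver_mid (a point): Half-way up the black round handle (29 mm thick, 85 mm high, its top 140 mm above the table) of a screwdriver that stands, blade down, in another pocket. To be left alone.
- torch_mid (a point): Half-way up a round aluminium torch (29 mm thick, head 37 mm thick, 85 mm high, its top 140 mm above the table) that stands in another pocket. To be left alone.
- tin_mid (a point): Centre of a round paint tin, 90 mm across and 90 mm high, standing on the table. To be left alone.
- tub_mid (a point): Centre of a low clear food tub with a white lid, 128 by 178 mm and 68 mm high, on the table. To be left alone.
There are look-alikes about, which are no part of the job. Leave any yellow look-alike of the meter alone. Leave any purple look-alike of the rack alone.

How it is judged:
By the outcome, as a careful person would: the job done as asked, in the order asked, and still so for the second after the job is handed in, while the arm keeps its last pose, push and grip.
It also fails if it takes over 58 s, if anything falls off the work surface, if the arm or the gripper's body presses on something with over 40 N, if the wrist force passes 120 N, or if a joint passes its speed limit or range.

ROBOT

A 6-joint arm with a two-finger parallel gripper is mounted at the origin on the work surface. World frame = base frame: x ahead of the robot, y to its left, z up, the work surface at z = 0. Lengths are in m, angles in rad, forces in N, time in s.
With the tool pointing down it reaches from about 0.35 to 0.975 m from the base axis. Payload 17.4 kg.
Tool frame: the origin (TCP) lies between the finger pads; the fingertips stand 25 mm ahead of it and the grasp point (between the pads) lies 6 mm ahead of it; x points along the fingers, z is the direction in which the jaws open and shut, and the axes are right-handed (so a half turn about x gives the same grasp; the last joint's range is limited). The gripper opens to 85 mm and grips with 20 to 120 N. Pads are 22 mm wide; open, the fingers measure 114 mm over their backs; the gripper's body (76 mm by 85 mm) begins 54 mm behind the grasp point. The pads swing forward as they close: fully open they stand 13 mm farther back than shut.
Start: joints at [1.31, 0.116, 1.442, -0, 1.584, -0.038], TCP at [0.149, 0.658, 0.256] pointing down, gripper open.
Joint ranges: [-2.83, 2.83], [-0.83, 2.19], [0.07, 2.5], [-1.14, 4.28], [0.01, 3], [-2.97, 2.97]. Speed limits (rad/s): [1.89, 1.89, 2.22, 3.14, 3.14, 3.14].

INTERFACE

Orientations are given as a unit quaternion [w, x, y, z].
In Python, from rig import env gives the robot as it stands. Calls block until the motion is done:
- env.reach(position, orientation): joint-space move of the TCP to a pose.
- env.servo_line(position, attitude=None, velocity=0.15, force_limit=None): straight line of the TCP; attitude=None keeps the orientation; velocity is the mean speed in m/s. With force_limit (N) it stops when the force on the tool has changed by that much, and returns True; else False.
- env.goto_joints(angles): joint-space move.
- env.move_gripper(opening, newtons=None): finger opening in m; newtons is the grip in N (None keeps the last); returns when the fingers have stopped.
- env.dwell(seconds).
- env.solve_ik(position, orientation): joint angles nearest the present ones, or None.
- env.get_image(name): name is "scene" or "top" or "wrist"; returns the picture (420x560x3 uint8, blue, green, red); there is no depth.
- env.get_calibration(name): a dict with "intrinsics" (3x3 intrinsics, pixels), "dist" ([k1, k2, p1, p2, k3] as OpenCV has them; the pictures are not rectified), "cam_to_world" (4x4, takes a point from camera to world coordinates). Camera axes: x right, y down, z forward; pixel columns grow to the right and rows downward; lengths in m; the calibration is good to about 2 mm. A picture is of the moment at which its call begins: read the wrist's pose just before it. get_calibration takes no time and is no camera call; for the wrist camera it gives the pose at the moment of the call.
A pose or a line that the arm cannot do raises env.PlanningError and nothing moves.
- env.finish_job(): hands the job in, once; it reports no verdict.
Trained networks look in the newest picture that a camera, given by its name, has taken for a name from the list of things; names that differ only in an ending like _2 or _b are one class to them, and where a whole thing is asked for, a point or a joint stands for the part that bears it (a point fixed in the world has none). Each returns a list of dicts, best first, with "confidence" (0 to 1); they miss things now and then, are a little off and sometimes report something else, mostly with a low value. They report only what shows in the picture. A call takes as long as a camera call. They do not tell look-alikes from the thing itself.
- env.recognise(camera, thing): "rect" ([left, top, width, height] in pixels, round what is visible of it).
Readings, each from a call of its own:
- env.get_time_s(): time.
- env.get_joint_positions(): joint angles.
- env.get_qvel(): joint speeds.
- env.get_joint_torque(): joint torques, N m.
- env.get_position(): TCP position.
- env.get_eef_rot(): TCP orientation.
- env.get_ft_force(): force on the tool from outside, world axes, zero at the start.
- env.get_ft_torque(): the same for the moment, N m.
- env.get_finger_gap(): finger opening in m.
Only numpy, scipy, OpenCV 4.12 (cv2) and the standard library are available. Lean on these libraries where they do the work, as an engineer would, in place of code of your own. Each camera call takes 0.05 s, during which the arm holds its last target.

## Working session

There is one attempt and no reset: what is moved stays moved. The work goes in short steps, each a Python script; the robot and the scene stay as the last script left them, time stands still between calls to the robot, and variables do not carry over. Pictures are saved under pics/ and viewed, and the job is handed in when it is done.

```bash
ls; mkdir -p pics
python3 - <<'E'
from rig import env
import cv2,numpy as np
for c in ["scene","top","wrist"]:
    im=env.get_image(c); cv2.imwrite(f"pics/a_{c}.png",im)
    k=env.get_calibration(c); print(c,np.round(k["intrinsics"],1).tolist(),np.round(k["dist"],3),np.round(k["cam_to_world"],3).tolist())
    for t in ["box","lid_pull","rack","meter","meter_grip","screwdriver_mid","torch_mid","tin_mid","tub_mid"]:
        if c!="wrist":
            r=env.recognise(c,t); print(t,[(np.round(x["rect"]).tolist(),round(x["confidence"],2)) for x in r[:3]])
print(env.get_time_s(),env.get_eef_rot(),env.get_position(),env.get_finger_gap())
E
```

```text
pics
scene [[493.2, 0.0, 280.6], [0.0, 493.2, 208.9], [0.0, 0.0, 1.0]] [-0.116  0.     0.     0.     0.   ] [[-0.653, 0.472, -0.592, 1.131], [0.757, 0.415, -0.504, 0.58], [0.008, -0.778, -0.628, 0.725], [0.0, 0.0, 0.0, 1.0]]
box [([180.0, 150.0, 138.0, 117.0], 0.65)]
lid_pull [([181.0, 154.0, 123.0, 76.0], 0.94)]
rack [([338.0, 169.0, 109.0, 81.0], 0.89), ([183.0, 251.0, 112.0, 114.0], 0.74), ([309.0, 212.0, 113.0, 97.0], 0.62)]
meter [([361.0, 247.0, 32.0, 76.0], 0.83), ([355.0, 220.0, 24.0, 31.0], 0.68), ([387.0, 213.0, 29.0, 57.0], 0.63)]
meter_grip [([364.0, 252.0, 30.0, 72.0], 0.97), ([390.0, 214.0, 26.0, 53.0], 0.88)]
screwdriver_mid [([329.0, 205.0, 13.0, 31.0], 0.89)]
torch_mid [([355.0, 215.0, 24.0, 35.0], 0.91), ([181.0, 250.0, 113.0, 115.0], 0.46)]
tin_mid [([102.0, 207.0, 54.0, 58.0], 0.84)]
tub_mid [([182.0, 250.0, 109.0, 115.0], 0.63)]
top [[434.8, 0.0, 280.2], [0.0, 434.8, 207.0], [0.0, 0.0, 1.0]] [-0.134  0.     0.     0.     0.   ] [[-0.017, -0.992, 0.127, 0.432], [-1.0, 0.019, 0.008, 0.064], [-0.01, -0.127, -0.992, 1.024], [0.0, 0.0, 0.0, 1.0]]
box [([269.0, 176.0, 
[... 199 characters left out ...]
 222.0, 28.0, 16.0], 0.94), ([140.0, 177.0, 34.0, 22.0], 0.82), ([145.0, 210.0, 106.0, 34.0], 0.47)]
meter_grip [([142.0, 176.0, 34.0, 26.0], 0.95), ([141.0, 220.0, 32.0, 19.0], 0.82), ([272.0, 177.0, 125.0, 87.0], 0.69)]
screwdriver_mid [([218.0, 220.0, 19.0, 15.0], 0.44)]
torch_mid []
tin_mid [([349.0, 91.0, 45.0, 50.0], 0.67)]
tub_mid [([203.0, 92.0, 84.0, 71.0], 0.57)]
wrist [[311.8, 0.0, 281.3], [0.0, 311.8, 210.6], [0.0, 0.0, 1.0]] [-0.065  0.     0.     0.     0.   ] [[0.22, 0.928, 0.302, 0.073], [0.976, -0.209, -0.069, 0.676], [-0.0, 0.31, -0.951, 0.374], [0.0, 0.0, 0.0, 1.0]]
1.05 [ 0.55248252 -0.44131479  0.5524954   0.44130844] [0.14917148 0.65830838 0.2563084 ] 0.0852353062460519
```

View pics/a_scene.png

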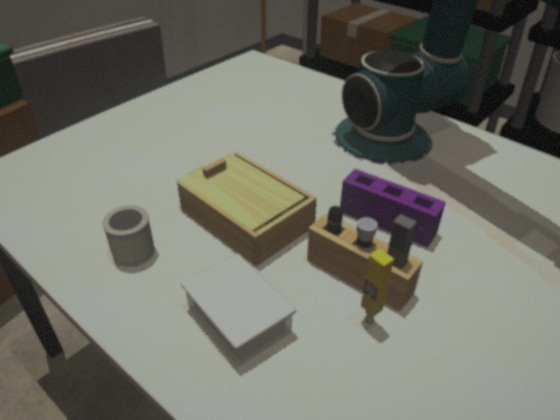

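View pics/a_top.png

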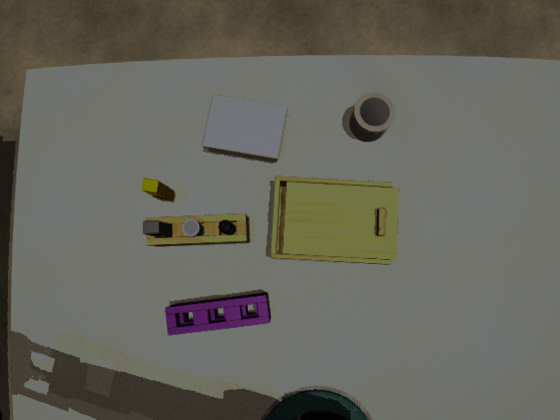

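View pics/a_wrist.png

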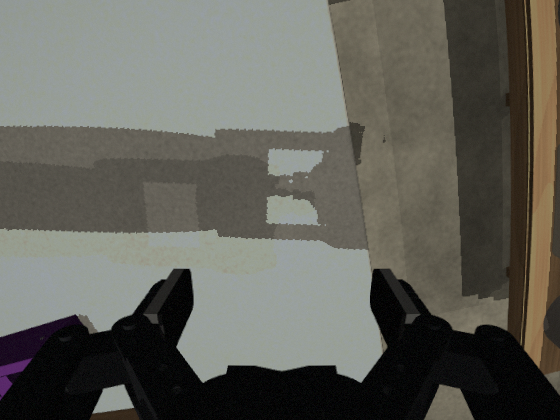

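The scene shows the grey meter in the wooden rack (scene ~(402,237), top ~(152,228)). A yellow look-alike stands in front of it (top ~(153,187)), and an empty purple rack is at (218,312). The lid pull is at top ~(381,221), which is the box's −y end. I'll zoom in to measure.

```bash
cat > h.py <<'E'
import numpy as np,cv2
from rig import env
def ray(cam,uv,cal=None):
    k=cal or env.get_calibration(cam)
    p=cv2.undistortPoints(np.array([[uv]],float),np.array(k["intrinsics"]),np.array(k["dist"]))[0,0]
    T=np.array(k["cam_to_world"]); d=T[:3,:3]@np.array([p[0],p[1],1.]); return T[:3,3],d
def onz(cam,uv,z,cal=None):
    o,d=ray(cam,uv,cal); return o+d*(z-o[2])/d[2]
def proj(cam,P,cal=None):
    k=cal or env.get_calibration(cam); T=np.linalg.inv(np.array(k["cam_to_world"]))
    P=np.atleast_2d(np.array(P,float)); r,_=cv2.Rodrigues(T[:3,:3])
    return cv2.projectPoints(P,r,T[:3,3],np.array(k["intrinsics"]),np.array(k["dist"]))[0][:,0]
E
python3 - <<'E'
import cv2
a=cv2.imread("pics/a_top.png")
c=a[165:275,130:410]; c=cv2.resize(c,None,fx=2.85,fy=2.85,interpolation=cv2.INTER_CUBIC)
cv2.imwrite("pics/a_topz.png",cv2.convertScaleAbs(c,alpha=1.5))
a=cv2.imread("pics/a_scene.png")
c=a[150:330,170:450]; c=cv2.resize(c,None,fx=2.85,fy=2.85,interpolation=cv2.INTER_CUBIC)
cv2.imwrite("pics/a_scz.png",cv2.convertScaleAbs(c,alpha=1.5))
E
```

```text
(no output)
```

View pics/a_topz.png

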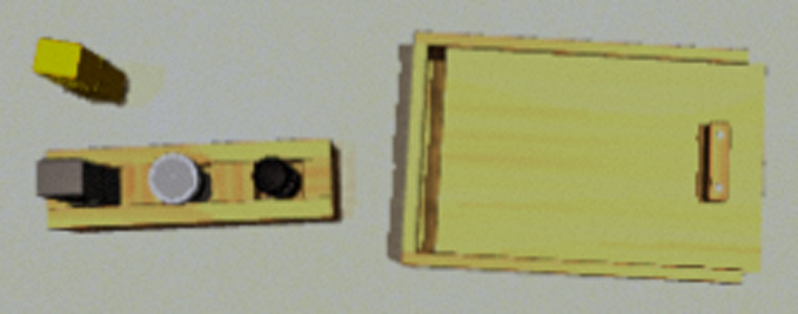

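View pics/a_scz.png

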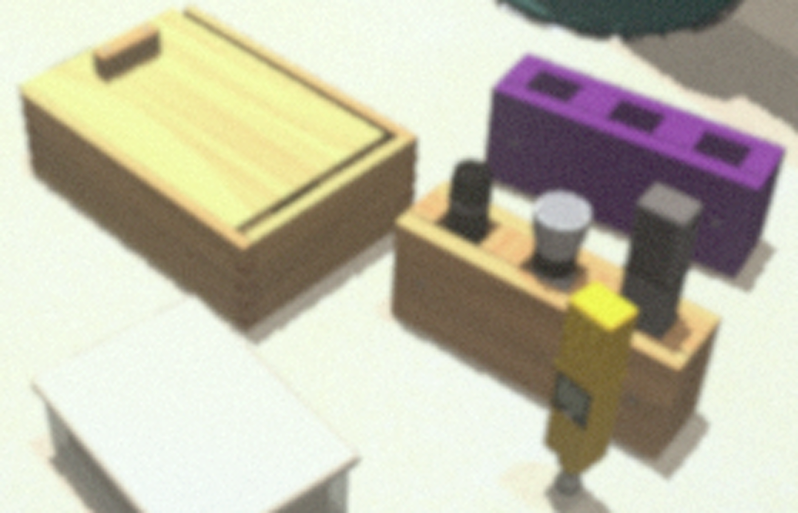

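Run:
```python
from h import *
z=lambda x,y:(130+x/2.85,165+y/2.85)
z2=lambda x,y:(170+x/2.85,150+y/2.85)
for n,p,h in [("box +y+x",(418,32),.082),("box +y-x",(403,267),.082),("-y+x side end",(749,55),.082),("-y-x",(742,282),.082),
 ("lid -y+x",(766,66),.076),("lid -y-x",(759,271),.076),("lid +y edge a",(447,48),.076),("lid +y b",(436,252),.076),
 ("pull corner",(709,122),.1),("pull",(731,122),.1),("pull",(730,202),.1),("pull",(707,200),.1),
 ("rack",(48,150),.09),("rack",(333,140),.09),("rack",(333,220),.09),("rack",(48,230),.09),
 ("meter",(37,159),.185),("meter",(82,158),.185),("meter",(82,198),.185),("meter",(37,199),.185),
 ("torch c",(175,178),.14),("sd",(272,176),.14),("yellow",(35,38),.185),("y",(82,41),.185),("y",(78,84),.185),("y",(35,76),.185)]:
    print(n,onz("top",z(*p),h).round(4)[:2])
print("scene")
for n,p,h in [("meter top",(640,184),.185),("m",(700,203),.185),("m",(690,227),.185),("m",(632,207),.185),("box",(185,8),.082),("box",(413,137),.082),("box",(245,245),.082),("pull",(94,57),.1),("pull",(152,25),.1),("pull",(160,34),.1),("pull",(104,66),.1),
 ("rack",(395,218),.09),("rack",(680,365),.09),("rack",(718,318),.09),("ytop",(600,284),.185),("y",(637,306),.185),("y",(605,332),.185),("y",(568,305),.185),("y ball",(568,490),.0)]:
    print(n,onz("scene",z2(*p),h).round(4)[:2])
```

```text
box +y+x [0.6204 0.0774]
box +y-x [0.4399 0.0917]
-y+x side end [ 0.5978 -0.1793]
-y-x [ 0.4231 -0.1655]
lid -y+x [ 0.5899 -0.1939]
lid -y-x [ 0.431  -0.1806]
lid +y edge a [0.6085 0.0552]
lid +y b [0.4509 0.0666]
pull corner [ 0.5438 -0.1413]
pull [ 0.5435 -0.1581]
pull [ 0.4831 -0.1546]
pull [ 0.485  -0.1372]
rack [0.5328 0.3636]
rack [0.5366 0.1432]
rack [0.476  0.1437]
rack [0.4713 0.3626]
meter [0.5163 0.3408]
meter [0.5165 0.3089]
meter [0.4889 0.3085]
meter [0.4887 0.3403]
torch c [0.5055 0.2534]
sd [0.5058 0.183 ]
yellow [0.6015 0.3444]
y [0.5985 0.3105]
y [0.5682 0.3127]
y [0.5745 0.3436]
scene
meter top [0.5028 0.3046]
m [0.4943 0.3415]
m [0.5178 0.3477]
m [0.5248 0.3121]
box [ 0.4339 -0.1609]
box [0.4481 0.0943]
box [0.6196 0.082 ]
pull [ 0.5514 -0.1435]
pull [ 0.4893 -0.1422]
pull [ 0.4942 -0.1278]
pull [ 0.5546 -0.1283]
rack [0.5373 0.147 ]
rack [0.5299 0.3667]
rack [0.4771 0.3649]
ytop [0.5946 0.3331]
y [0.5962 0.358 ]
y [0.625  0.3552]
y [0.6206 0.3286]
y ball [0.5901 0.3364]
```

```bash
cat >> h.py <<'E'
from scipy.spatial.transform import Rotation as R
def ori(zdir):  # tool down, jaws along horizontal zdir
    z=np.array([zdir[0],zdir[1],0.]);z/=np.linalg.norm(z);x=np.array([0,0,-1.]);y=np.cross(z,x)
    q=R.from_matrix(np.c_[x,y,z]).as_quat(); return np.array([q[3],q[0],q[1],q[2]])
def best(pos,zdir):
    c=[]
    for s in (1,-1):
        q=ori(s*np.array(zdir)); j=env.solve_ik(list(pos),list(q))
        if j is not None: c.append((abs(j[5]),q,j))
    c.sort(key=lambda t:t[0]); return c[0][1],c[0][2]
BY=np.array([np.sin(np.radians(4.2)),np.cos(np.radians(4.2))])
BX=np.array([BY[1],-BY[0]])
E
python3 - <<'E'
from h import *
q,j=best([.515,-.145,.28],BY); print(q,np.round(j,2))
env.reach([.515,-.145,.26],list(q))
env.move_gripper(.06,30)
k=env.get_calibration("wrist");im=env.get_image("wrist");cv2.imwrite("pics/b_w.png",im)
r=env.recognise("wrist","lid_pull");print(r[:2]); print(env.get_time_s(),env.get_position())
print(k["cam_to_world"],proj("wrist",[[.485,-.14,.1],[.545,-.145,.1]],k))
E
```

```text
[ 0.48134234  0.51798605  0.48134234 -0.51798605] [-0.32 -0.2   1.71 -0.    1.63  1.32]
[{'rect': [66.7, 105.7, 260.3, 157.3], 'confidence': 0.57}]
4.6167 [ 0.5150094  -0.14495309  0.26000202]
[[-7.20531703e-02 -9.48345124e-01 -3.08949619e-01  5.95252374e-01]
 [-9.97400694e-01  6.86468146e-02  2.18968072e-02 -1.50849409e-01]
 [ 4.42676925e-04  3.09724299e-01 -9.50826305e-01  3.77812788e-01]
 [ 0.00000000e+00  0.00000000e+00  0.00000000e+00  1.00000000e+00]] [[278.20554762 230.71795023]
 [278.7385951  168.33213997]]
```

View pics/b_w.png

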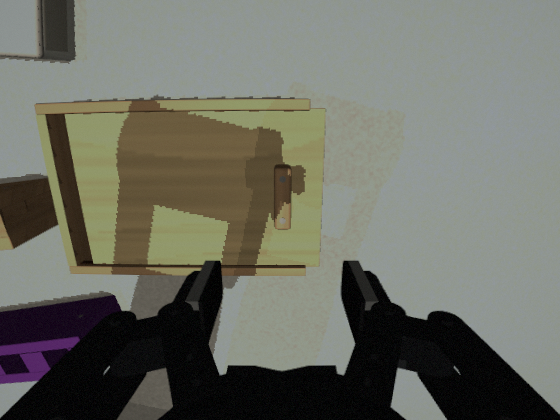

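The wrist view shows the pull at (283,197), with the box's side-wall ends at (310,104) and (305,270).

Run:
```python
from h import *
for n,p,h in [("pull",(283,197),.1),("pt",(283,165),.1),("pb",(283,229),.1),("w",(38,104),.082),("w",(310,100),.082),("n",(72,275),.082),("n",(305,275),.082)]: print(n,onz("wrist",p,h).round(4))
P=onz("wrist",(283,197),.1)
q=env.get_eef_rot()
env.servo_line([P[0],P[1],.2],list(q))
env.servo_line([P[0],P[1],.107],None,velocity=.08,force_limit=8) and print("touch")
print(env.get_position(),env.get_ft_force())
env.move_gripper(0.0,25); print(env.get_finger_gap(),env.get_ft_force(),env.get_time_s())
env.get_image("wrist"); cv2.imwrite("pics/c_w.png",env.get_image("wrist"))
cv2.imwrite("pics/c_s.png",env.get_image("scene"))
```

```text
pull [ 0.518 -0.147  0.1  ]
pt [ 0.5477 -0.1491  0.1   ]
pb [ 0.4864 -0.1448  0.1   ]
w [0.6211 0.0769 0.082 ]
w [ 0.6019 -0.1774  0.082 ]
n [0.4409 0.0932 0.082 ]
n [ 0.4248 -0.1642  0.082 ]
[ 0.51829232 -0.14708589  0.10757697] [-0.00222458  0.20530746  0.55919943]
0.015627136276541935 [-1.96401036  0.53890476  3.39953751] 6.9417
```

View pics/c_w.png

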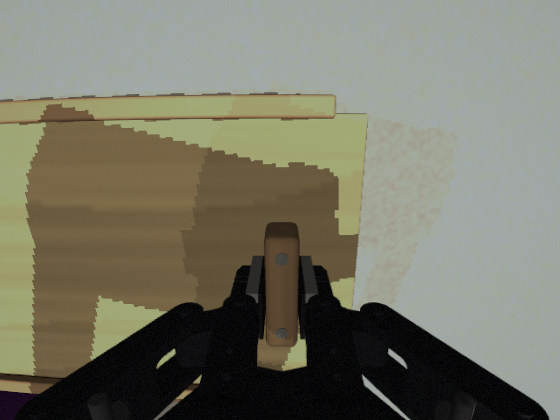

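Run:
```python
from h import *
p=np.array(env.get_position()); t=p.copy(); t[:2]-=BY*.136
r=env.servo_line(list(t),None,velocity=.05,force_limit=14)
p2=np.array(env.get_position()); print(r,p2,(p-p2)[:2]@BY,(p-p2)[:2]@BX,env.get_ft_force(),env.get_finger_gap(),env.get_time_s())
cv2.imwrite("pics/d_t.png",env.get_image("top"))
```

```text
True [ 0.50898063 -0.27062036  0.10724664] 0.12398538917455369 5.187516767995344e-05 [-0.45157487  6.91713908  7.66855623] 0.015173327410696862 9.275
```

View pics/d_t.png

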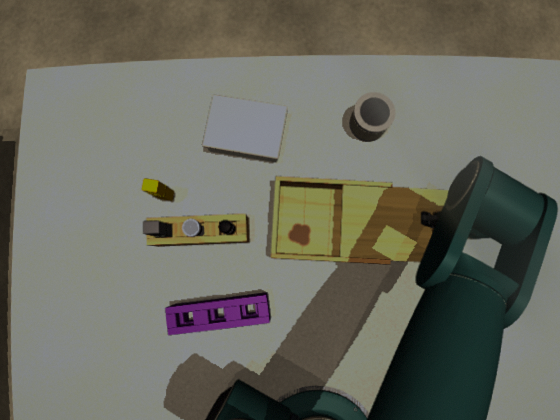

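The lid has slid out and the stain shows at top ~(300,234). I'll check that it's really at the stop.

Run:
```python
from h import *
p=np.array(env.get_position()); t=p.copy(); t[:2]-=BY*.012
r=env.servo_line(list(t),None,velocity=.03,force_limit=22)
p2=np.array(env.get_position()); print(r,p2,(p-p2)[:2]@BY,env.get_ft_force(),env.get_finger_gap())
env.dwell(.2); p2=np.array(env.get_position()); print(p2,env.get_ft_force(),env.get_time_s())
```

```text
True [ 0.50898131 -0.27071786  0.10727848] 0.00010508908493749657 [-0.7865137   6.80187491  7.38582597] 0.015562623167214516
[ 0.5089956  -0.27066865  0.1072532 ] [-0.2434324   5.03527967  5.92352198] 9.75
```

Run:
```python
from h import *
env.move_gripper(.05,30)
p=np.array(env.get_position()); env.servo_line([p[0],p[1],.20],None,velocity=.15)
q=env.get_eef_rot()
env.reach([.46,.0,.30],list(q))
k=env.get_calibration("wrist");im=env.get_image("wrist");cv2.imwrite("pics/e_w.png",im)
print([ (x["rect"],x["confidence"]) for x in env.recognise("wrist","stain_mid")])
it=env.get_image("top");cv2.imwrite("pics/e_t.png",it)
print([ (x["rect"],x["confidence"]) for x in env.recognise("top","stain_mid")])
cv2.imwrite("pics/e_s.png",env.get_image("scene"))
print(env.get_time_s(),{a:np.array(b).tolist() for a,b in k.items()})
import json;json.dump({a:np.array(b).tolist() for a,b in k.items()},open("ek.json","w"))
```

```text
[([240.0, 124.8, 37.9, 44.4], 0.86), ([68.4, 140.8, 53.6, 38.8], 0.43)]
[([144.7, 211.1, 107.2, 35.7], 0.61)]
12.3167 {'intrinsics': [[311.76682245380294, 0.0, 281.3386849284177], [0.0, 311.76682245380294, 210.60769754515118], [0.0, 0.0, 1.0]], 'dist': [-0.06497342599705316, 0.0, 0.0, 0.0, 0.0], 'cam_to_world': [[-0.07241550470054384, -0.9473947405800993, -0.3117678626801198, 0.5407748204171711], [-0.9973585095827124, 0.0670126895184624, 0.028023254744059367, -0.0073333014083883236], [-0.005656681174840652, 0.31297364899407526, -0.9497449641842894, 0.4167632600876123], [0.0, 0.0, 0.0, 1.0]]}
```

View pics/e_w.png

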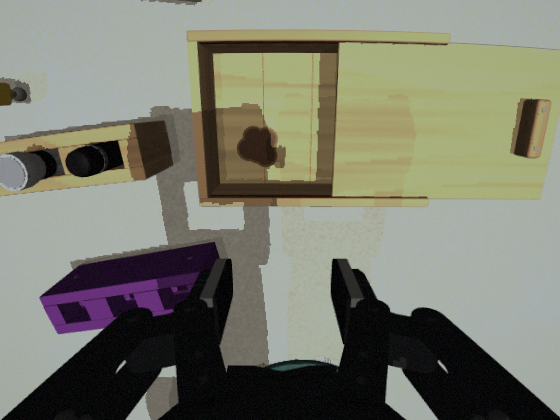

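View pics/e_t.png

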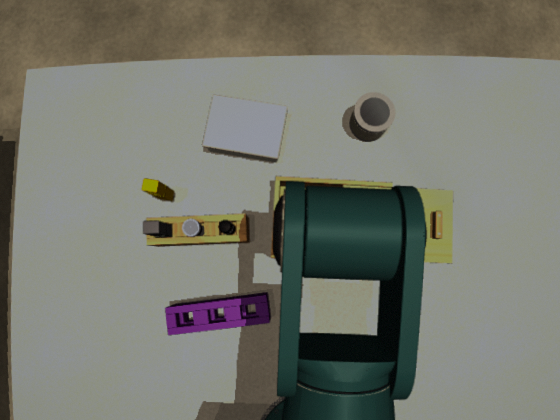

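Run:
```python
import cv2,numpy as np
a=cv2.imread("pics/e_w.png")[90:210,190:340]; a=cv2.resize(a,None,fx=5,fy=5,interpolation=cv2.INTER_CUBIC); cv2.imwrite("pics/e_wz.png",cv2.convertScaleAbs(a,alpha=1.6))
a=cv2.imread("pics/d_t.png")[165:275,260:400]; a=cv2.resize(a,None,fx=5.4,fy=5.4,interpolation=cv2.INTER_CUBIC); cv2.imwrite("pics/d_tz.png",cv2.convertScaleAbs(a,alpha=1.6))
```

```text
(no output)
```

View pics/e_wz.png

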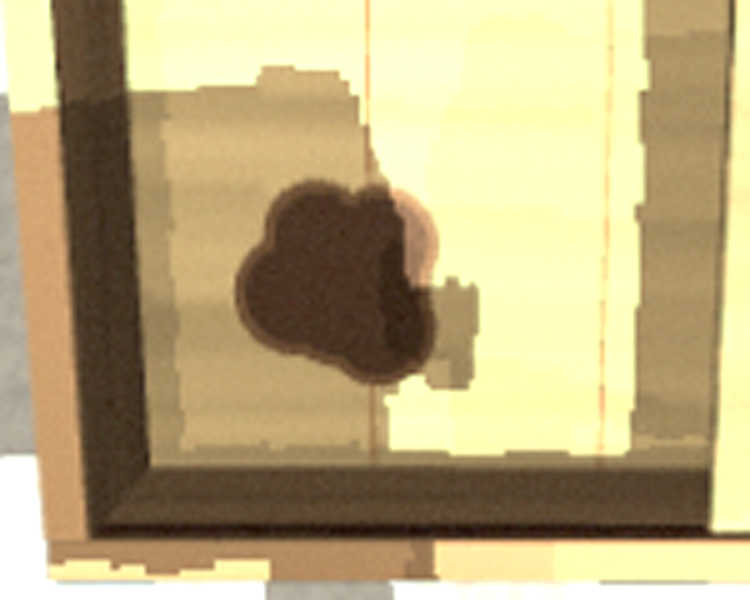

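View pics/d_tz.png

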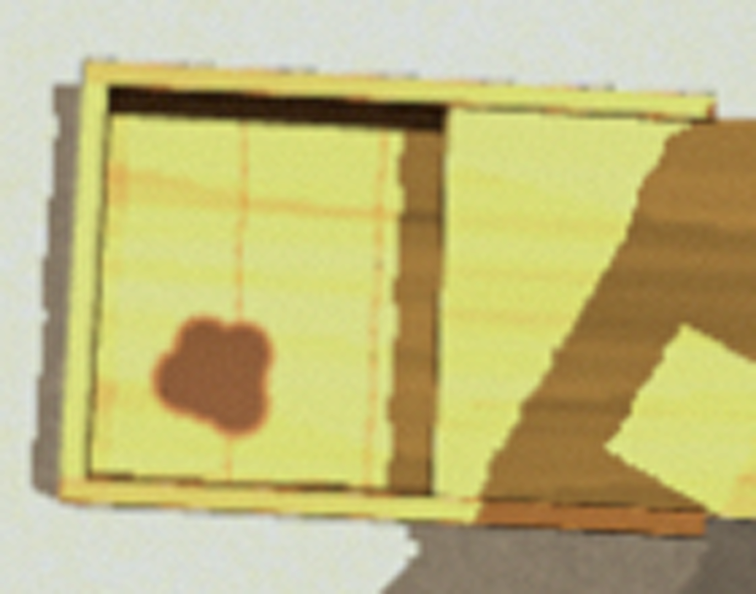

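Run:
```python
from h import *
import json
k=json.load(open("ek.json"))
w=lambda x,y:(190+(x+.5)/5-.5,90+(y+.5)/5-.5); t=lambda x,y:(260+(x+.5)/5.4-.5,165+(y+.5)/5.4-.5)
C=np.array([.5215,-.0447])
for n,cam,p,h in [("stain w","wrist",w(340,283),.01),("stain t","top",t(215,377),.01),("corner w","wrist",w(150,465),.01),
  ("top corner w out -x+y","wrist",w(48,578),.082),("lid edge w","wrist",w(711,530),.076),
  ("lid edge t","top",t(434,493),.076),("lid edge t","top",t(444,105),.076),("corner out t","top",t(60,503),.082),("corner +x+y t","top",t(86,62),.082),("wall -y+x end","top",t(714,95),.082)]:
    P=onz(cam,p,h,k if cam=="wrist" else None); print(n,P[:2].round(4),"box",((P[:2]-C)@BX).round(4),((P[:2]-C)@BY).round(4))
# colour centroid in top
a=cv2.imread("pics/d_t.png").astype(int)[218:252,284:316]
m=((a[...,2]+a[...,1])<190).astype(np.uint8); 
n,l,s,c=cv2.connectedComponentsWithStats(m); i=1+np.argmax(s[1:,4]); print(s[i],c[i]+[284,218],onz("top",c[i]+[284,218],.01))
print(a[16,16],a[2,2])
```

```text
stain w [0.4967 0.0289] box -0.0301 0.0716
stain t [0.4958 0.0277] box -0.031 0.0703
corner w [0.4525 0.0843] box -0.0783 0.1236
top corner w out -x+y [0.4439 0.0948] box -0.0876 0.1334
lid edge w [ 0.4427 -0.0557] box -0.0777 -0.0167
lid edge t [ 0.4431 -0.0571] box -0.0773 -0.0181
lid edge t [ 0.6013 -0.0665] box 0.0812 -0.0159
corner out t [0.442  0.0932] box -0.0894 0.1317
corner +x+y t [0.6208 0.0799] box 0.0899 0.1316
wall -y+x end [ 0.6026 -0.1773] box 0.0906 -0.1263
[  5   6  21  21 321] [299.77258567 233.87227414] [0.49698845 0.02682014 0.01      ]
[38 60 91] [ 87 138 134]
```

```bash
cat >> h.py <<'E'
RX=np.array([np.cos(np.radians(1.4)),np.sin(np.radians(1.4))]); RY=np.array([-RX[1],RX[0]])
E
python3 - <<'E'
from h import *
for s in (1,-1):
    print(s,np.round(env.solve_ik([.505,.325,.32],list(ori(s*RX))),2),np.round(env.solve_ik([.497,.028,.2],list(ori(s*RX))),2))
q,j=best([.505,.325,.32],RX)
env.reach([.505,.325,.32],list(q))
env.move_gripper(.06,30)
k=env.get_calibration("wrist");im=env.get_image("wrist");cv2.imwrite("pics/f_w.png",im)
import json;json.dump({a:np.array(b).tolist() for a,b in k.items()},open("fk.json","w"))
print([ (x["rect"],x["confidence"]) for x in env.recognise("wrist","meter_grip")])
P=[[*(np.array([.504,.325])+a*RX*.013+b*RY*.017),.185] for a,b in [(1,1),(1,-1),(-1,-1),(-1,1)]]
print(proj("wrist",P,k).round(1)); print(env.get_time_s())
E
```

```text
1 [ 0.53 -0.06  1.51 -0.    1.68  0.5 ] [ 0.01 -0.26  1.89 -0.    1.51 -0.02]Traceback (most recent call last):
  File "<stdin>", line 3, in <module>
    return _wrapfunc(a, 'round', decimals=decimals, out=out)
    return _wrapit(obj, method, *args, **kwds)
    result = getattr(arr, method)(*args, **kwds)
TypeError: unsupported operand type(s) for *: 'NoneType' and 'float'
```

Run:
```python
from h import *
q,j=best([.505,.325,.32],RX)
env.reach([.505,.325,.32],list(q))
env.move_gripper(.06,30)
k=env.get_calibration("wrist");im=env.get_image("wrist");cv2.imwrite("pics/f_w.png",im)
import json;json.dump({a:np.array(b).tolist() for a,b in k.items()},open("fk.json","w"))
print([ (x["rect"],x["confidence"]) for x in env.recognise("wrist","meter_grip")])
P=[[*(np.array([.504,.325])+a*RX*.013+b*RY*.017),.185] for a,b in [(1,1),(1,-1),(-1,-1),(-1,1)]]
print(proj("wrist",P,k).round(1)); print(env.get_time_s())
```

```text
[([263.7, 163.7, 32.9, 58.8], 0.71), ([337.8, 154.2, 55.8, 57.2], 0.68)]
[[294.2 186.6]
 [293.7 224.9]
 [263.7 224.9]
 [263.  186.7]]
13.925
```

View pics/f_w.png

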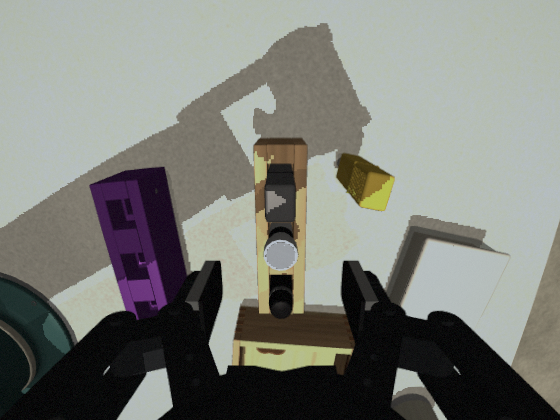

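Run:
```python
import cv2,numpy as np
a=cv2.imread("pics/f_w.png")[130:320,230:410]; a=cv2.resize(a,None,fx=3.1,fy=3.1,interpolation=cv2.INTER_CUBIC); cv2.imwrite("pics/f_wz.png",cv2.convertScaleAbs(a,alpha=1.8))
```

```text
(no output)
```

View pics/f_wz.png

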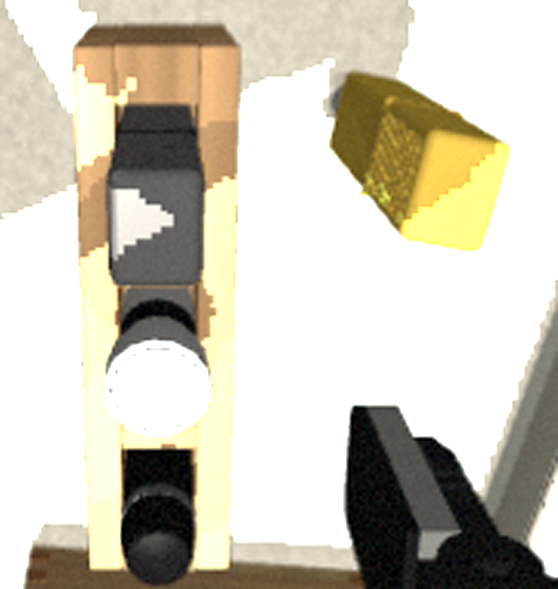

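Run:
```python
from h import *
import json;k=json.load(open("fk.json"))
P=onz("wrist",(280.2,203.1),.185,k); print(P)
env.servo_line([P[0],P[1],.25],None,velocity=.15)
print(env.servo_line([P[0],P[1],.163],None,velocity=.07,force_limit=8), env.get_position())
f0=np.array(env.get_ft_force())
env.move_gripper(0.0,60); env.dwell(.2)
print(env.get_finger_gap(),env.get_position(),f0,env.get_ft_force(),env.get_time_s())
cv2.imwrite("pics/g_w.png",env.get_image("wrist"));cv2.imwrite("pics/g_s.png",env.get_image("scene"))
```

```text
[0.50527511 0.32772141 0.185     ]
False [0.50544845 0.32781172 0.16354126]
0.025319594890503824 [0.5053224  0.32778362 0.16328831] [-0.0373554   0.06511794  1.04870635] [-2.21907771 -0.38488437  4.34238058] 16.5333
```

View pics/g_w.png

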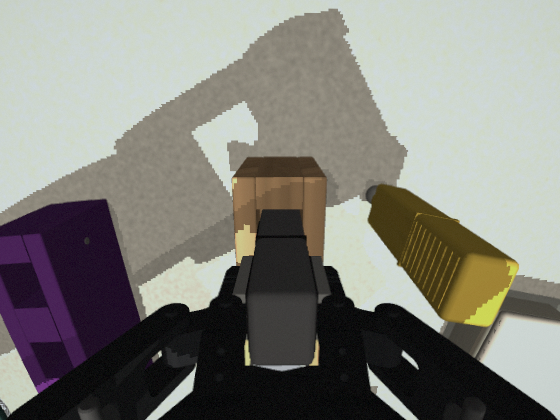

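View pics/g_s.png

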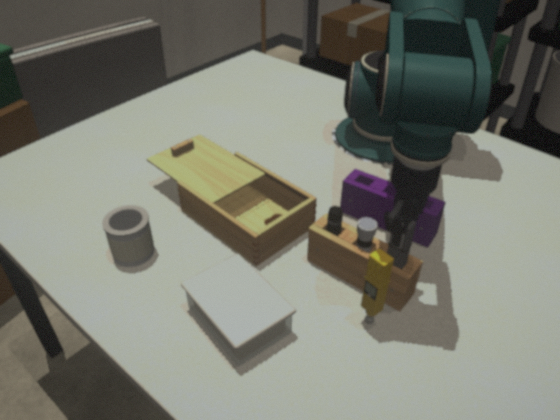

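The grip is firm on the grey meter (gap 25 mm), and the yellow one is clear at (440,260). Lifting.

```bash
python3 - <<'E'
from h import *
p=np.array(env.get_position())
print(env.servo_line([p[0],p[1],.27],None,velocity=.08,force_limit=12),env.get_position(),env.get_ft_force())
env.servo_line([p[0],p[1],.32],None,velocity=.15)
q=env.get_eef_rot()
env.reach([.4965,.028,.30],list(q))
env.servo_line([.4965,.028,.185],None,velocity=.1)
env.dwell(.3);print(env.get_ft_force(),env.get_finger_gap(),env.get_position(),env.get_eef_rot(),q,env.get_time_s())
for c in("wrist","scene","top"): cv2.imwrite(f"pics/h_{c}.png",env.get_image(c))
for n,z in (("tip",.185-.148),("should",.185-.108),("top",.185-.006+.028)): print(n,proj("scene",[[.4965,.028,z]]),proj("wrist",[[.4965,.028,z]]))
E
python3 - <<'E'
import cv2
a=cv2.imread("pics/h_scene.png")[110:270,170:350]; a=cv2.resize(a,None,fx=3.7,fy=3.7,interpolation=cv2.INTER_CUBIC); cv2.imwrite("pics/h_sz.png",cv2.convertScaleAbs(a,alpha=1.8))
E
```

```text
False [0.50524129 0.32772743 0.26938972] [ 0.10471519 -0.27941319 -0.95478789]
[-0.69080122 -0.15230961 -2.50757471] 0.025326817570210405 [0.49654943 0.02799299 0.18521388] [ 0.70711047 -0.00863046  0.70699818  0.00859535] [ 0.70700427 -0.00866098  0.70710376  0.00861489] 21.3583
tip [[276.60706233 212.15220428]] [[280.15748034 202.63919993]]
should [[276.6644646  197.77267528]] [[279.95737466 217.52946497]]
top [[276.87733994 146.06195238]] [[278.42844428 332.27310947]]
```

View pics/h_sz.png

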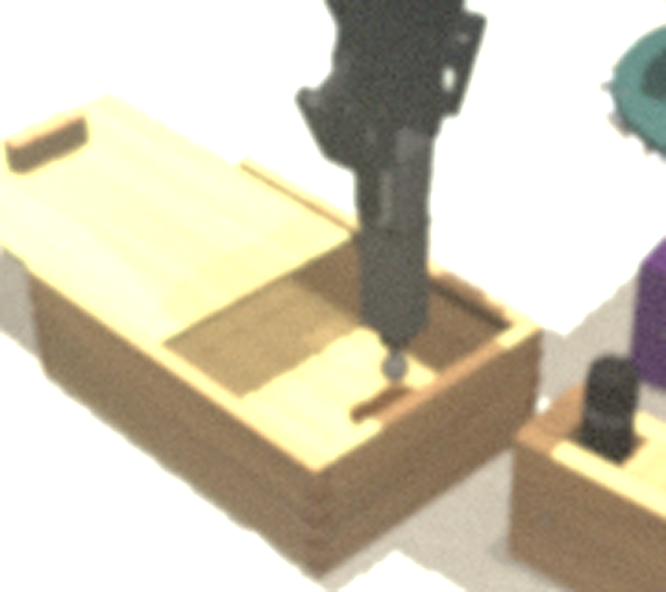

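View pics/h_wrist.png

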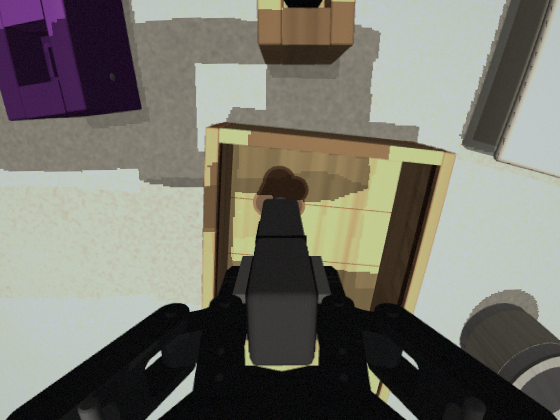

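```bash
python3 - <<'E'
from h import *
p=np.array(env.get_position())
for z in (.022,-.108):
    print(proj("wrist",[[*(p[:2]+a*RX*.013+b*RY*.017),p[2]+z] for a,b in [(-1,1),(1,1),(1,-1),(-1,-1)]]).round(1).tolist())
print(proj("wrist",[[*(np.array([.4965,.028])+d),.01] for d in ([-.0225,0],[.0225,0],[0,.0225],[0,-.0225])]).round(1).tolist())
E
python3 - <<'E'
import cv2
a=cv2.imread("pics/h_wrist.png")[150:380,200:360]; a=cv2.resize(a,None,fx=2.6,fy=2.6,interpolation=cv2.INTER_CUBIC); cv2.imwrite("pics/h_wz.png",cv2.convertScaleAbs(a,alpha=2.2))
E
```

```text
[[241.9, 293.3], [314.9, 293.4], [311.5, 367.2], [245.7, 367.1]]
[[262.7, 196.2], [297.3, 196.2], [296.6, 238.0], [263.4, 238.0]]
[[257.1, 194.1], [303.4, 195.3], [280.8, 171.8], [279.7, 216.6]]
```

View pics/h_wz.png

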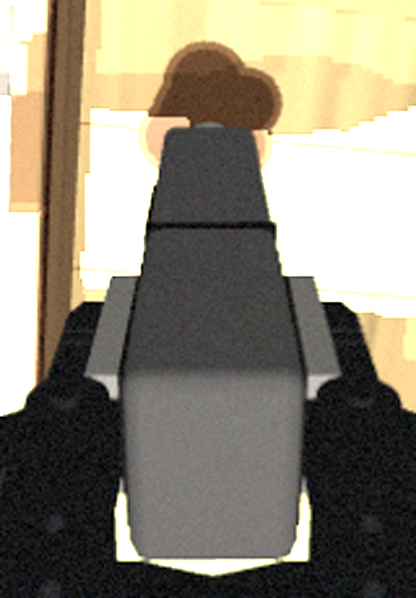

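Run:
```python
from h import *
X,Y=.4965,.0305
env.servo_line([X,Y,.163],None,velocity=.04)
env.dwell(.3); F=[]
for i in range(5): F.append(env.get_ft_force()); env.dwell(.05)
F=np.array(F);b=F.mean(0);print("base",b,F.std(0),env.get_position())
z=.163; touch=None
while z>.1505:
    z-=.001
    env.servo_line([X,Y,z],None,velocity=.01); env.dwell(.15)
    f=np.array(env.get_ft_force())-b; pz=env.get_position()
    print(round(z,4),np.round(pz,4),f.round(2))
    if f[2]>3.4: break
print(env.get_time_s(),env.get_finger_gap())
```

```text
base [ 0.06030162  0.10280169 -1.30282533] [0.27578127 0.28467269 0.4384618 ] [0.49651774 0.03050974 0.16300502]
0.162 [0.4965 0.0305 0.162 ] [-0.75 -0.88 -0.84]
0.161 [0.4965 0.0305 0.161 ] [ 0.88  0.64 -0.3 ]
0.16 [0.4965 0.0305 0.16  ] [ 0.58  0.45 -0.36]
0.159 [0.4965 0.0305 0.159 ] [ 0.39 -0.01 -0.18]
0.158 [0.4965 0.0305 0.1581] [ 0.65 -0.17  0.85]
0.157 [0.4966 0.0305 0.1571] [1.17 0.09 1.22]
0.156 [0.4965 0.0305 0.1561] [ 0.15 -1.31  1.28]
0.155 [0.4965 0.0305 0.1551] [ 0.3  -0.77  1.49]
0.154 [0.4965 0.0305 0.1541] [ 0.21 -0.67  4.01]
26.3583 0.02518853364717378
```

Run:
```python
from h import *
F=[]
for i in range(20): F.append(env.get_ft_force()); env.dwell(.04)
F=np.array(F);print(F.mean(0)-[.06,.10,-1.30],F.std(0)/20**.5,env.get_position(),env.get_time_s())
for c in("wrist","scene"): cv2.imwrite(f"pics/i_{c}.png",env.get_image(c))
a=cv2.imread("pics/i_scene.png")[150:260,210:340]; a=cv2.resize(a,None,fx=4.6,fy=4.6,interpolation=cv2.INTER_CUBIC); cv2.imwrite("pics/i_sz.png",cv2.convertScaleAbs(a,alpha=1.8))
a=cv2.imread("pics/i_wrist.png")[150:380,200:360]; a=cv2.resize(a,None,fx=2.6,fy=2.6,interpolation=cv2.INTER_CUBIC); cv2.imwrite("pics/i_wz.png",cv2.convertScaleAbs(a,alpha=2.2))
```

```text
[ 0.4119447  -0.00721759  3.58357044] [0.08780676 0.085312   0.11327222] [0.49650691 0.03049015 0.15401661] 27.1917
```

View pics/i_sz.png

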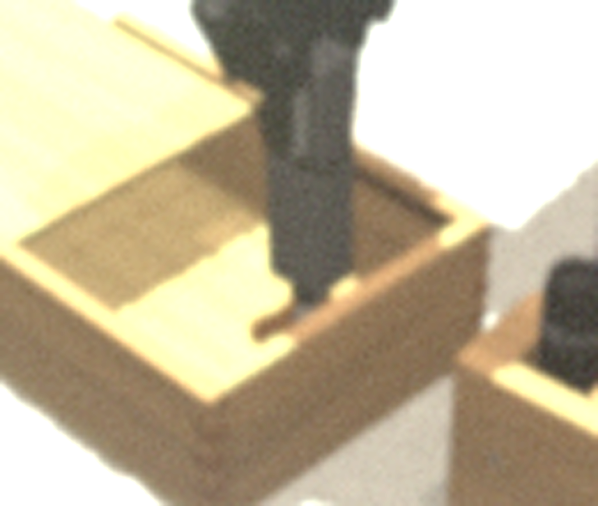

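View pics/i_wz.png

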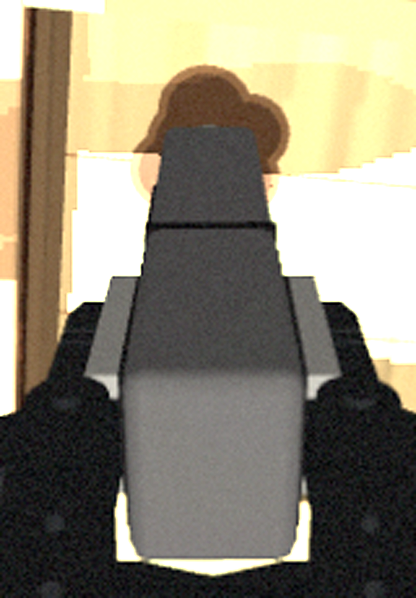

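Run:
```python
from h import *
for y in (.028,.0305): print(proj("wrist",[[.4965,y+.025,.01],[.4965,y,.01],[.5215,y,.01],[.4715,y,.01]]).round(1).tolist())
p=env.get_position(); print(proj("wrist",[[p[0],p[1]+.017,p[2]-.108],[p[0],p[1],.01]]).round(1), R.from_quat(np.roll(env.get_eef_rot(),-1)).as_matrix()[:,0].round(4), env.get_qvel(), env.get_finger_gap())
```

```text
[[280.8, 178.8], [280.1, 206.7], [308.5, 207.4], [251.7, 206.0]]
[[280.9, 175.9], [280.2, 204.0], [308.6, 204.7], [251.7, 203.3]]
[[280.5 196.2]
 [280.2 204. ]] [-1.e-04 -1.e-04 -1.e+00] [ 0.00041366  0.00136749  0.00033368 -0.00162874 -0.00041419  0.0012755 ] 0.025340773209660755
```

Run:
```python
from h import *
print(env.get_time_s()); env.finish_job()
```

```text
27.2917
the job is handed in; nothing more can be done
```

I opened the lid to its stop, took the grey meter out of the rack, and handed the job in at 27.3 s with its ball pressed lightly on the stain. The hand-in gives no verdict.

- **Lid:** it stopped moving against a 22 N push. The pictures put the uncovered length at about 138 to 140 mm.
- **Meter:** it is gripped with a finger opening of 25.3 mm and the tool pointing straight down. The wrist picture showed the meter's lower end about 2 pixels off where I expected it, so it may lean by about 0.6° or the calibration may be slightly out.
- **Stain:** the ball is aimed at (0.4965, 0.0305). Three readings put the stain's middle at y = 0.027 to 0.029. The close wrist view suggested about 2.5 mm more, so I moved to that. I expect the ball to be within about 3 mm of the middle, but the bar hides it in the final wrist picture.
- **Press:** the averaged contact force is about 3.6 N, give or take 0.3 N, which means the head is about 3.7 mm in. Travel since first contact gives about 4.2 mm, so both are close to half-way. Single force readings were noisy, but none showed more than about 4 N.
- **Other things:** I saw no sign that the other tools, tin, tub or look-alikes had moved, but I did not measure them again at the end.

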